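# Seat the coffee cup in its saucer and turn its handle to the right

### The job

The blue coffee cup stands crooked, half out of the hollow of its saucer: with light taps of the fingertips from outside push it until its foot drops into the hollow and it stands level there, and push its handle round until it points to the right along the wooden board, like the handle of the white cup beside it. Only touch the cup, do not grip or lift it or knock it over; leave its saucer and everything else where it stands.

Things in the scene. Friction and masses are not known exactly. Their poses are not given: they have to be found in the camera images.
- cup: the blue coffee cup; round, bellied, about 0.15 kg, 50 mm high; flat foot 44 mm across, widest (74 mm) 25 mm above it, rim 67 mm. Origin: centre of the foot's underside; z up the cup's axis, x towards its handle. Starts 7 to 18 mm off the saucer's centre, on the flat or leaning into the hollow, handle towards the robot or left; pushed at the belly it slides, at the rim it tips
- cup_handle (a point): outermost part of the blue cup's handle, half-way up it, 60 mm from the cup's axis and 27 mm above its foot; the handle is a standing loop of 8 mm round bar, 33 mm high, that reaches 64 mm from the axis
- saucer: the white saucer under the blue cup, 145 mm in diameter, loose, 0.26 kg. Origin: centre of its underside; z up. Its round hollow in the middle is 52 mm in diameter with a level floor 6 mm above the origin; round it runs a level flat 9 mm above the origin to 43 mm from the centre (so the hollow is 3 mm deep, with 4 mm play round the cup's foot); the rim is 15 mm high
- tray: fixed wooden board 250 x 400 x 23 mm laid across the hob, on which both saucers stand. Origin: centre of its underside; x across its short side, away from the robot; y along its long side, to the left; turned by up to 0.2 rad
- tray_right (a point): middle of the board's right-hand end, on its top
- white_cup: the white cup of the same shape and size, already seated in its own saucer with its handle to the right along the board (x towards its handle; origin under its foot); leave it alone
- white_saucer: the saucer under the white cup, same shape as the other; it stands to the left or the right of it; leave it alone
- moka: aluminium moka pot 98 x 155 x 174 mm standing behind the board; leave it alone. Origin: under the pot
- sprinkles: tube of sugar beads with a pink cap, 44 mm in diameter, 192 mm high, standing at the left; leave it alone. Origin: centre of its underside

How it is judged (in metres and radians):
At the end, for the whole second after the job is handed in: the blue cup stands level (within 2 degrees) and at rest with its foot down in the hollow of its saucer (axis within 5.5 mm of the saucer's), its handle pointing to the board's right-hand end within 20 degrees of the board's long side, and the saucer within 20 mm of where it stood (horizontal distance between cup and saucer below 0.0055 m and z of cup in the frame of saucer between 0.004 and 0.0075 m and angle between each of cup, saucer's own z axis and vertical below 0.04 rad and angle between the x axis of cup and the y axis of tray, either way round below 0.35 rad and x of tray_right in the frame of cup above 0 m and distance of saucer from where it was at the start of the episode below 0.02 m and linear speed of cup below 0.02 m/s and angular speed of cup below 0.2 rad/s); the robot touches nothing.
It fails at once if the fingers hit or squeeze the blue cup with more than 12 N (contact force between the fingers and cup above 12 N).
It fails at once if the blue cup is knocked over or off: tipped by more than 25 degrees, or more than 35 mm off the saucer's centre (angle between cup's own z axis and vertical above 0.436 rad or horizontal distance between cup and saucer above 0.035 m).
It fails at once if the blue cup is lifted from its saucer (z of cup in the frame of saucer above 0.022 m).
It fails at once if the saucer is pushed or lifted more than 20 mm from its place (distance of saucer from where it was at the start of the episode above 0.02 m).
It fails at once if the white cup, its saucer, the moka pot or the tube is disturbed (moved more than 15 mm) (distance of any of white_cup, white_saucer, moka, sprinkles from where it was at the start of the episode above 0.015 m).
It also fails if it takes over 72 s, if anything falls off the work surface, if the arm or the gripper's body presses on something with over 40 N, if the wrist force passes 120 N, or if a joint passes its speed limit or range.

### The arm

A 6-joint arm with a two-finger parallel gripper is mounted at the origin on a cart in front of the work surface, level with it; the furniture and walls round the work are solid. World frame = base frame: x ahead of the robot, y to its left, z up, the work surface at z = 0. Lengths are in mm, angles in degrees, forces in N, time in s.
With the tool pointing down it reaches from about 350 to 775 mm from the base axis. Payload 5.5 kg.
Tool frame: the origin (TCP) lies at the very end of the fingers, on their centre line; the grasp point (between the pads) lies 19 mm behind it; z points along the fingers, y is the line along which they close (so a half turn about z gives the same grasp; the last joint's range is limited). The gripper opens to 85 mm and grips with 20 to 120 N. Pads are 22 mm wide; open, the fingers measure 114 mm over their backs; the gripper's body (76 mm by 85 mm) begins 54 mm behind the grasp point. The pads swing forward as they close: fully open they stand 13 mm farther back than shut.
Start: joints at [-72.571, 17.945, 2.641, 74.691, 0, 82.002], TCP at [246.892, -519.342, 231.323] pointing down, gripper open.
Joint ranges: [-158.12, 158.12], [-49.38, 96.58], [-58.88, 72.47], [-126.05, 133.96], [-84.25, 85.87], [-180, 180]. Speed limits (degrees/s): [147.25, 147.25, 180, 180, 180, 180].

### API

Orientations are given as [roll, pitch, yaw] about the fixed x, y, z axes, in that order (R = Rz(yaw) Ry(pitch) Rx(roll)).
In Python, from cell import status, viewer, manip gives the robot as it stands.
- The arm moves only by the tool apply_moves, never from a script. Its argument "rows" is a list of rows, each a list of 5 numbers: the shift along the tool's x, y, z in mm, then the turn about the tool's z in rad, then the opening in per cent of the stroke, from 0 (shut) to 100 (fully open). A call has 1 to 12 rows; each row is the pose to reach, as a shift and turn from the pose commanded when the call began, along the tool's axes at that moment; what a row does not reach only later rows make up. A row lasts 1/10 s, in which the tool goes at most 50 mm and 8.59 degrees, less where a joint would pass 70% of its speed; a pose out of reach is approached as far as the arm can. A call with a gripper value outside its range is refused whole. The fingers move at their own pace and stop on an object; "squeeze" is the grip in N (left out, the last holds). Time passes only in rows, so rows that repeat a pose let the fingers close. It gives the time, the measured TCP pose, the force, the opening and the grip force at its end, in the units of the state.
- status.get_obs(): the state, without advancing time (a new reading comes with each control period).
- viewer.camera(name): name is "side" or "top"; returns the picture (384x512x3 uint8, red, green, blue); there is no depth.
- viewer.get_calibration(name): a dict with "intrinsics" (3x3 intrinsics, pixels), "xyz" and "rotation" of the camera in the world. Camera axes: x right, y down, z forward; pixel columns grow to the right and rows downward; lengths in mm; the calibration is good to about 2 mm. A picture is of the moment at which its call begins. get_calibration takes no time and is no camera call.
- manip.hand_in(): hands the job in; it is judged then, once.
The state is a dict: "time": time; "joint_pos": joint angles; "joint_vel": joint speeds; "joint_torque": joint torques, N m; "position": TCP position; "eef_rot": TCP orientation; "ft_force": force on the tool from outside, world axes, zero at the start; "torque": the same for the moment, N m; "finger_gap": opening from 0.0 (shut) to 1.0 (fully open); "grip_force": force on a finger pad.
Only numpy, scipy, OpenCV 4.12 (cv2) and the standard library are available. Lean on these libraries where they do the work, as an engineer would, in place of code of your own. Each camera call takes 0.05 s, during which the arm holds its last target. There are 200 camera calls.

## Working session

There is one attempt and no reset: what is moved stays moved. The work goes in short steps, Python scripts to look and compute and a tool call to move; the robot and the scene stay as the last step left them, time stands still between calls to the robot, and variables do not carry over. Pictures are saved under pics/ and viewed, at most 10 in all, crops included, and the job is handed in when it is done.

Besides the shell and the picture viewer there is one more tool, called by a JSON object that holds its "api" and its "payload", one argument or row to a line. apply_moves: Moves the arm, as the interface text tells. Its arguments: {"type":"object","properties":{"rows":{"type":"array","items":{"type":"array","items":{"type":"number"}}},"squeeze":{"type":"number"}},"required":["rows"]}

```bash
ls; mkdir -p pics; python3 - <<'E'
from cell import status, viewer, manip
import cv2
for n in("top","side"):
    im=viewer.camera(n); cv2.imwrite(f"pics/{n}0.png",im[:,:,::-1]); print(n,viewer.get_calibration(n))
print(status.get_obs())
E
```

```text
pics
top {'intrinsics': array([[378.25950764,   0.        , 255.31768597],
       [  0.        , 378.25950764, 194.29928221],
       [  0.        ,   0.        ,   1.        ]]), 'xyz': array([ 406.57795008,  105.66638384, 1089.71703884]), 'rotation': array([-168.32999933,    0.30073158,  -89.87611482])}
side {'intrinsics': array([[441.16672203,   0.        , 253.70221083],
       [  0.        , 441.16672203, 199.73512102],
       [  0.        ,   0.        ,   1.        ]]), 'xyz': array([ 610.8801751 , -565.83607316, 1167.88182364]), 'rotation': array([-149.59948984,   -0.38643077,    1.93412393])}
{'time': 0.1, 'joint_pos': array([-7.25716805e+01,  1.79863886e+01,  2.58219594e+00,  7.46911434e+01,
        1.33075239e-03,  8.20019210e+01]), 'joint_vel': array([ 0.0213502 , -0.1131212 ,  0.16178472, -0.03579349,  0.00528076,
       -0.05443195]), 'joint_torque': array([ 1.29622498e-03, -4.81729209e+01,  2.99241811e+01,  1.27795176e-02,
       -1.69966524e-04,  1.06465509e-05]), 'position': array([ 246.73653256, -518.85155886,  230.48996774]), 'eef_rot': array([-1.79905776e+02, -1.45828539e-02,  2.54263854e+01]), 'ft_force': array([0.2224716 , 0.63170883, 0.60437158]), 'torque': array([ 0.03836786, -0.0837075 ,  0.02920008]), 'grip_force': 0.0, 'finger_gap': 1.0033417984014241}
```

View pics/top0.png

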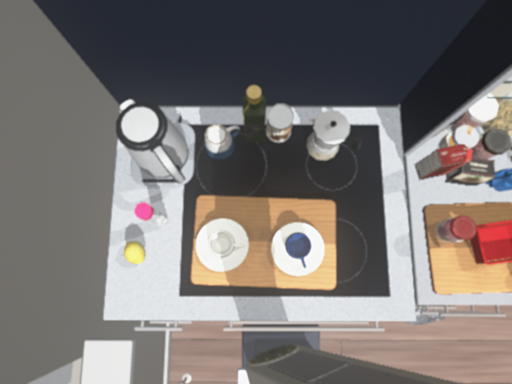

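View pics/side0.png

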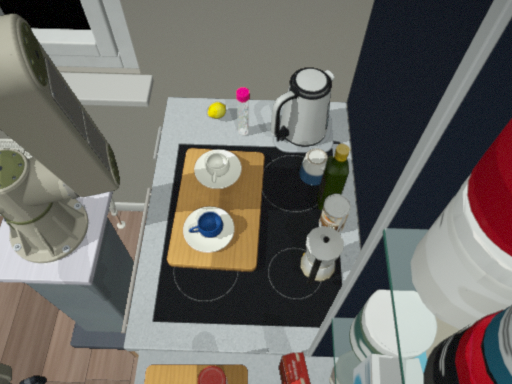

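```bash
cat > h.py <<'E'
from cell import status, viewer
import cv2, numpy as np
from scipy.spatial.transform import Rotation as R
from scipy.optimize import minimize
CAL={n:viewer.get_calibration(n) for n in("top","side")}
def proj(n,P):
    c=CAL[n]; M=R.from_euler('xyz',c['rotation'],degrees=True).as_matrix()
    p=(np.atleast_2d(P)-c['xyz'])@M; q=p@c['intrinsics'].T
    return q[:,:2]/q[:,2:]
def ray(n,uv,z):
    c=CAL[n]; M=R.from_euler('xyz',c['rotation'],degrees=True).as_matrix()
    d=M@np.linalg.solve(c['intrinsics'],[uv[0],uv[1],1]); return c['xyz']+d*(z-c['xyz'][2])/d[2]
def snap(tag,name=None):
    ims={n:viewer.camera(n) for n in CAL}
    for n in ims: cv2.imwrite(f"pics/{n}{tag}.png",ims[n][:,:,::-1])
    return ims
def load(tag): return {n:cv2.imread(f"pics/{n}{tag}.png")[:,:,::-1] for n in CAL}
def crop(tag,c={"top":(298,247),"side":(210,228)},r=33,k=11):
    I=load(tag); o=[]
    for n in c:
        u,v=c[n]; o.append(cv2.resize(np.ascontiguousarray(I[n][v-r:v+r,u-r:u+r,::-1]),None,fx=k*.55,fy=k*.55,interpolation=cv2.INTER_CUBIC))
    cv2.imwrite(f"pics/crop{tag}.png",np.hstack(o))
E
python3 - <<'E'
from h import *
crop("0"); I=load("0")
for n,pts in {"top":[(298,245),(222,245)],"side":[(210,225),(218,168)]}.items():
    for p in pts: print(n,p,ray(n,p,38))
print("sprk",ray("top",(144,211),192))
for n,u in {"top":[(195,196),(336,201),(336,290),(191,283)],"side":[(187,149),(265,152),(256,270),(170,262)]}.items():
    print(n,[ray(n,p,23)[:2].round() for p in u])
for n,b in {"top":(298,245),"side":(210,225)}.items(): print(I[n][b[1]-8:b[1]+9:4,b[0]-30:b[0]+31:5].tolist()[2])
E
```

```text
top (298, 245) [480.98082232  -6.50153417  38.        ]
top (222, 245) [480.60463827 203.43577678  38.        ]
side (210, 225) [473.58681518   8.1956109   38.        ]
side (218, 168) [481.73574181 206.73096458  38.        ]
sprk [550.68181127 378.44336829 192.        ]
top [array([622., 285.]), array([ 608., -120.]), array([ 360., -109.]), array([378., 288.])]
side [array([375., 287.]), array([626., 285.]), array([ 610., -118.]), array([ 371., -103.])]
[[156, 124, 93], [236, 236, 230], [246, 246, 245], [248, 248, 243], [87, 97, 131], [91, 99, 128], [91, 98, 123], [90, 95, 119], [83, 85, 100], [249, 249, 248], [247, 247, 246], [247, 247, 246], [241, 205, 144]]
[[204, 163, 91], [224, 228, 214], [211, 215, 202], [192, 199, 193], [21, 50, 88], [20, 56, 103], [22, 57, 100], [19, 52, 90], [16, 49, 91], [189, 194, 180], [188, 192, 180], [134, 103, 59], [133, 103, 55]]
```

View pics/crop0.png

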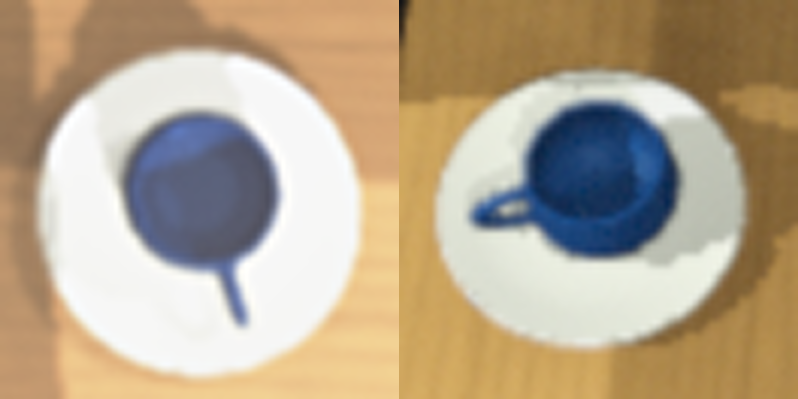

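```bash
cat >> h.py <<'E'
K=6
ph=np.linspace(0,2*np.pi,48,endpoint=False)
prof=[(0,22),(6,28),(12,33),(18,36),(25,37),(33,36.5),(42,35),(50,33.5)]
BODY=np.array([[r*np.cos(a),r*np.sin(a),z] for z,r in prof for a in ph])
# handle loop centreline: in x-z plane, from belly, out to x=60, heights 27+-12.5
LOOP=np.array([[37+23*np.sin(t),0,27-12.5*np.cos(t)] for t in np.linspace(0,np.pi,25)])
SPH=R.random(20,random_state=0).apply([0,0,4.])
def dil(I,n,c,r=36):
    u,v=np.round(c).astype(int); s=I[n][v-r:v+r,u-r:u+r]
    return (u-r,v-r),cv2.resize(np.ascontiguousarray(s),None,fx=K,fy=K,interpolation=cv2.INTER_CUBIC).astype(int)
def topix(p,o): return ((p-np.array(o)+.5)*K-.5)
def saucer(I,n,c0,guess):
    o,s=dil(I,n,proj(n,[*guess,38])[0],45)
    H,S,V=cv2.split(cv2.cvtColor(s.clip(0,255).astype(np.uint8),cv2.COLOR_RGB2HSV))
    m=((S<60)&(V>120)).astype(np.uint8)
    cs,_=cv2.findContours(m,0,1); h=cv2.convexHull(max(cs,key=cv2.contourArea))
    M=cv2.fillPoly(np.zeros_like(m),[h],1)
    def f(x):
        P=proj(n,np.c_[x[0]+72.5*np.cos(ph),x[1]+72.5*np.sin(ph),0*ph+38])
        D=cv2.fillPoly(np.zeros_like(m),[np.round(topix(P,o)*16).astype(np.int32)],1,shift=4)
        return np.sum(D!=M)/K**2
    r=minimize(f,guess,method='Nelder-Mead',options=dict(initial_simplex=np.array(guess)+[[0,0],[6,0],[0,6]]))
    return r.x,r.fun
def render(n,x,off,o,shape):
    T=R.from_euler('zxy',[x[2],x[3],x[4]]); Rm=R.from_rotvec([x[3],x[4],0])*R.from_euler('z',x[2])
    t=np.array([x[0]+off[0],x[1]+off[1],x[5]]); D=np.zeros(shape,np.uint8)
    fill=lambda P:cv2.fillConvexPoly(D,cv2.convexHull(np.round(topix(proj(n,Rm.apply(P)+t),o)*16).astype(np.int32)),1,shift=4)
    fill(BODY)
    for a,b in zip(LOOP[:-1],LOOP[1:]): fill(np.r_[a+SPH,b+SPH])
    return D
def fitcup(I,sc,x0,tilt=True):
    """x: offset from saucer (world x,y), yaw rad, tilt rotvec x,y, z. sc: saucer xy per camera"""
    Ms={}
    for n in CAL:
        o,s=dil(I,n,proj(n,[*sc[n],50])[0]); r,g,b=s[...,0],s[...,1],s[...,2]
        m=((r<135)&(b>r+8)).astype(np.uint8); 
        nn,L,st,_=cv2.connectedComponentsWithStats(m); k=1+np.argmax(st[1:,4]); m=(L==k).astype(np.uint8)
        cs,_=cv2.findContours(m,2,1); 
        Ms[n]=(o,m)
    def f(y,ret=False):
        x=np.array(x0,float); x[:len(y)]=y
        if len(y)==5: 
            x[5]=x0[5]
        e=0
        for n,(o,m) in Ms.items():
            e+=np.sum(render(n,x,sc[n],o,m.shape)!=m)/K**2
        return e
    best=None
    for it in range(2):
        y=np.array(x0 if tilt else x0[:3],float) if best is None else best.x
        st=np.diag([5,5,.3,.1,.1,3][:len(y)])
        best=minimize(f,y,method='Nelder-Mead',options=dict(initial_simplex=np.r_[[y],y+st],maxiter=500,xatol=1e-3,fatol=.05))
    return best.x,best.fun,Ms
E
python3 - <<'E'
from h import *
I=load("0"); sc={}
for n in CAL:
    sc[n],e=saucer(I,n,None,(470,2)); w,e2=saucer(I,n,None,(480,205)); print(n,sc[n],e,w,e2)
np.save("sc.npy",np.array([sc["top"],sc["side"]]))
for x0 in ([0,0,-2.8,0,0,32],):
  for t in (False,True):
    x,e,Ms=fitcup(I,sc,x0,t); print(x.round(3),e)
o=[]
for n,(oo,m) in Ms.items():
    D=render(n,x,sc[n],oo,m.shape); o.append(np.dstack([m*255,D*255,0*m]))
cv2.imwrite("pics/fit0.png",np.hstack(o)[::2,::2])
E
```

```text
top [470.386747    -4.01117873] 119.08333333333333 [482.34082031 204.66601562] 103.77777777777777
side [470.10767835  -3.34604338] 44.416666666666664 [403.35290485 260.75662389] 2466.5555555555557
[ 6.276  0.206 -2.837] 173.80555555555557
[ 6.0360e+00  1.2680e+00 -2.8120e+00 -1.7000e-02  1.1000e-02  2.9762e+01] 170.63888888888889
```

```bash
ls -la pics
```

```text
total 836
drwxr-xr-x 2 agent agent   4096 Dec  3 08:24 .
drwxr-xr-x 3 agent agent   4096 Dec  3 08:24 ..
-rw-r--r-- 1 agent agent 269249 Dec  3 08:24 crop0.png
-rw-r--r-- 1 agent agent   2111 Dec  3 08:24 fit0.png
-rw-r--r-- 1 agent agent 327727 Dec  3 08:23 side0.png
-rw-r--r-- 1 agent agent 241392 Dec  3 08:23 top0.png
```

View pics/fit0.png

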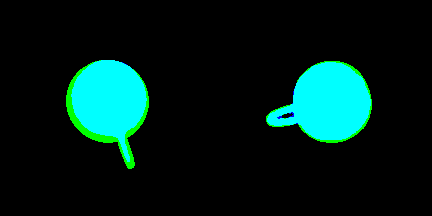

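```bash
sed -i 's/(r<135)&(b>r+8)/(r<150)\&(b>r-6)/' h.py; python3 - <<'E'
from h import *
I=load("0"); a=np.load("sc.npy"); sc={"top":a[0],"side":a[1]}
for x0 in ([6,0,-2.8,0,0,32],):
  for t in (False,True):
    x,e,Ms=fitcup(I,sc,x0,t); print(x.round(3),e)
for x0 in ([0,0,-2.8,0.1,0,32],[0,0,-2.8,0,.1,32],[6,6,-2.8,-.1,-.1,32]):
    x,e,Ms=fitcup(I,sc,x0,True); print(x.round(3),e)
o=[]
for n,(oo,m) in Ms.items():
    D=render(n,x,sc[n],oo,m.shape); o.append(np.dstack([m*255,D*255,0*m]))
print("side white",saucer(I,"side",None,(482,205)))
n="top"; oo,s=dil(I,n,proj(n,[*sc[n],38])[0],36); 
s=np.ascontiguousarray(s.clip(0,255).astype(np.uint8)[:,:,::-1])
P=topix(proj(n,np.c_[sc[n][0]+72.5*np.cos(ph),sc[n][1]+72.5*np.sin(ph),0*ph+38]),oo)
cv2.polylines(s,[np.round(P).astype(np.int32)],True,(0,0,255))
o.append(s); cv2.imwrite("pics/fit1.png",np.hstack(o)[::2,::2])
E
```

```text
[ 6.574  0.987 -2.807] 131.5
[ 7.6390e+00  1.7050e+00 -2.8190e+00  7.0000e-03 -2.8000e-02  3.1473e+01] 130.41666666666669
[ 6.1920e+00  2.0310e+00 -2.8110e+00  2.1000e-02  1.5000e-02  3.1501e+01] 132.66666666666666
[ 1.0165e+01  1.1440e+00 -2.8790e+00  1.6000e-02 -1.2000e-01  3.2324e+01] 127.3611111111111
[ 9.221  2.38  -2.865  0.033 -0.085 30.869] 126.36111111111111
side white (array([406.85058594, 265.66357422]), np.float64(2381.1388888888887))
```

View pics/fit1.png

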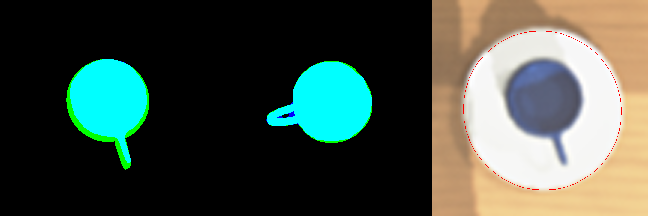

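```bash
cat >> h.py <<'E'
from scipy.optimize import least_squares
def saucer(I,n,guess):
    o,s=dil(I,n,proj(n,[*guess,38])[0],36)
    H,S,V=cv2.split(cv2.cvtColor(s.clip(0,255).astype(np.uint8),cv2.COLOR_RGB2HSV))
    m=((S<75)&(V>110)).astype(np.uint8)
    cs,_=cv2.findContours(m,0,1); h=max(cs,key=cv2.contourArea)[:,0].astype(float)
    P=np.array([ray(n,(q+.5)/K-.5+np.array(o),38)[:2] for q in h])
    r=least_squares(lambda x:np.hypot(*(P-x[:2]).T)-x[2],[*guess,72.5],loss='soft_l1')
    d=np.hypot(*(P-r.x[:2]).T)-r.x[2]
    return r.x,np.percentile(d,[5,50,95]).round(1)
E
python3 - <<'E'
from h import *
I=load("0"); sc={}
for n in CAL:
    r=saucer(I,n,(472,0)); sc[n]=r[0][:2]; print(n,r,saucer(I,n,(482,206)))
np.save("sc.npy",np.array([sc["top"],sc["side"]]))
for x0 in ([6,0,-2.8,0,0,32],):
  for t in (False,True):
    x,e,Ms=fitcup(I,sc,x0,t); print(x.round(3),e)
for x0 in ([0,0,-2.8,0.1,0,32],[0,0,-2.8,0,.1,32],[6,6,-2.8,-.1,-.1,32]):
    x,e,Ms=fitcup(I,sc,x0,True); print(x.round(3),e)
E
```

```text
top (array([472.42396533,  -4.42297657,  74.92787797]), array([-0.6, -0.1,  1. ])) (array([483.48996168, 204.47910187,  74.75685725]), array([-0.7, -0. ,  0.8]))
side (array([469.78420843,  -2.62724748,  73.63490958]), array([-0.7, -0. ,  0.8])) (array([480.2485471 , 206.54376849,  73.66279229]), array([-0.7, -0. ,  1.2]))
[ 6.758  0.579 -2.822] 133.05555555555554
[ 6.4350e+00  3.8150e+00 -2.8190e+00  1.9000e-02 -8.0000e-03  2.6447e+01] 118.36111111111111
[ 5.897e+00  4.046e+00 -2.802e+00  2.700e-02  7.000e-03  2.691e+01] 120.41666666666667
[ 8.179  3.87  -2.847  0.037 -0.072 27.362] 117.83333333333333
[ 8.9870e+00  2.5420e+00 -2.8610e+00  1.9000e-02 -8.6000e-02  2.7898e+01] 118.97222222222223
```

```bash
cat >> h.py <<'E'
def phys(dx,dy,yaw):
    d=np.hypot(dx,dy)
    if d<4: return [dx,dy,yaw,0,0,29]
    xc=(192+d*d)/(2*d)
    if d>=xc: return [dx,dy,yaw,0,0,32]
    t=3/(xc-(d-22)); u=np.array([dx,dy])/d
    return [dx,dy,yaw,u[1]*t,-u[0]*t,29+t*22]
def fitp(tag,x0):
    I=load(tag); a=np.load("sc.npy"); sc={"top":a[0],"side":a[1]}
    _,_,Ms=fitcup(I,sc,[0,0,0,0,0,29],False) if 0 else (0,0,masks(I,sc))
    out={}
    for sel in (["top"],["side"],["top","side"]):
        f=lambda y:sum(np.sum(render(n,phys(*y),sc[n],Ms[n][0],Ms[n][1].shape)!=Ms[n][1]) for n in sel)/K**2
        y=np.array(x0,float); y[2]/=1
        for k in range(2):
            r=minimize(f,y,method='Nelder-Mead',options=dict(initial_simplex=np.r_[[y],y+np.diag([4,4,.25])],xatol=1e-3,fatol=.05)); y=r.x
        print(sel,"off",y[:2].round(1),"yaw deg",np.degrees(y[2]).round(1),"err",round(r.fun,1),"tilt",np.round(phys(*y)[3:],3))
    return y
def masks(I,sc):
    Ms={}
    for n in CAL:
        o,s=dil(I,n,proj(n,[*sc[n],50])[0]); r,b=s[...,0],s[...,2]
        m=((r<150)&(b>r-6)).astype(np.uint8)
        nn,L,st,_=cv2.connectedComponentsWithStats(m); Ms[n]=(o,(L==1+np.argmax(st[1:,4])).astype(np.uint8))
    return Ms
E
python3 - <<'E'
from h import *
fitp("0",[8,2,-2.82])
I=load("0"); print("moka top",ray("top",(333,125),170),"z at side",ray("side",(323,240),170))
E
```

```text
['top'] off [12.1  0. ] yaw deg -165.7 err 91.9 tilt [ 0.    -0.126 31.77 ]
['side'] off [9.5 1.5] yaw deg -163.7 err 31.8 tilt [ 1.7000e-02 -1.0900e-01  3.1431e+01]
['top', 'side'] off [9.7 1.3] yaw deg -164.1 err 125.6 tilt [ 1.5000e-02 -1.1100e-01  3.1456e+01]
moka top [779.13602601 -88.92971896 170.        ] z at side [774.35624185 -90.22751204 170.        ]
```

{"api": "apply_moves", "payload": {
  "rows": [
    [0,0,0,-0.15,0],
    [0,0,0,-0.3,0],
    [0,0,0,-0.45,0],
    [0,0,0,-0.6,0],
    [0,0,0,-0.75,0],
    [0,0,0,-0.9,0],
    [0,0,0,-1.05,0],
    [0,0,0,-1.13,0],
    [0,0,0,-1.13,0],
    [0,0,0,-1.13,0]
  ]
}}

```text
time: 1.1
position: [246.8, -519.1, 231.0]
eef_rot: [-180.0, -0.0, 90.1]
ft_force: [0.2, -0.1, -0.0]
finger_gap: 0.003
grip_force: 0.0
```

{"api": "apply_moves", "payload": {
  "rows": [
    [40,25,0,0,0],
    [80,50,0,0,0],
    [120,75,0,0,0],
    [160,100,0,0,0],
    [200,125,0,0,0],
    [240,150,0,0,0],
    [280,175,0,0,0],
    [320,200,0,0,0],
    [360,225,0,0,0],
    [400,250,0,0,0],
    [440,280,0,0,0],
    [470,308,0,0,0]
  ]
}}

```text
time: 2.3
position: [554.2, -45.8, 231.5]
eef_rot: [180.0, -0.0, 90.2]
ft_force: [1.0, -1.6, 0.9]
finger_gap: 0.003
grip_force: 0.0
```

{"api": "apply_moves", "payload": {
  "rows": [
    [25,0,40,0,0],
    [47,0,80,0,0],
    [47,0,110,0,0],
    [47,0,130,0,0],
    [47,0,130,0,0]
  ]
}}

```text
time: 2.8
position: [550.7, -0.7, 98.0]
eef_rot: [-179.6, -0.0, 90.1]
ft_force: [-0.1, 1.5, -0.5]
finger_gap: 0.001
grip_force: 0.0
```

```bash
python3 - <<'E'
from h import *
snap("1"); p=status.get_obs()["position"]; print(p, status.get_obs()["ft_force"]); print(proj("top",p),proj("side",p))
c={n:tuple(np.round(proj(n,p-[30,0,0])[0]).astype(int)) for n in CAL}
crop("1",c,40,9)
E
```

```text
[553.31140096  -1.46642133 101.52756369] [ 0.6674813  -0.33627664 -0.80360289]
[[298.05845124 215.6613567 ]] [[236.99101273 218.50377246]]
```

View pics/crop1.png

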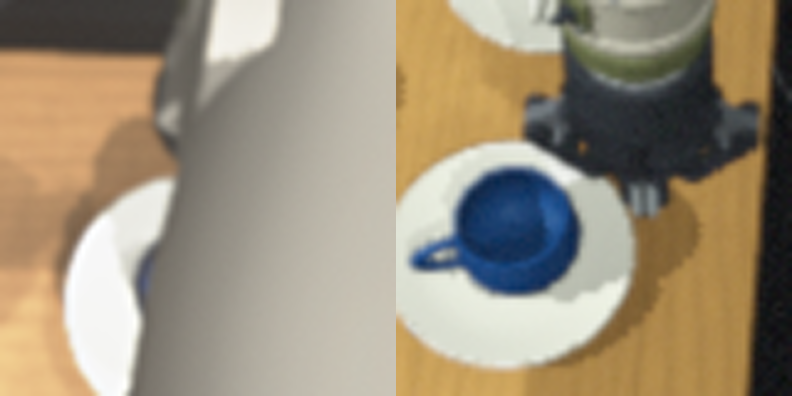

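{"api": "apply_moves", "payload": {
  "rows": [
    [0,0,15,0,0],
    [0,0,30,0,0],
    [0,0,44,0,0],
    [0,0,49,0,0],
    [0,-5,49,0,0],
    [0,-10,49,0,0],
    [0,-15,49,0,0],
    [0,-17,49,0,0],
    [0,-19,49,0,0],
    [0,-21,49,0,0],
    [0,-21,49,0,0],
    [0,-21,49,0,0]
  ]
}}

```text
time: 4.1
position: [532.5, -1.5, 52.3]
eef_rot: [180.0, 0.0, 90.2]
ft_force: [0.2, -0.3, -0.2]
finger_gap: 0.0
grip_force: 0.0
```

```bash
python3 - <<'E'
from h import *
snap("2"); o=status.get_obs(); print(o["position"],o["ft_force"]); fitp("2",[9.7,1.3,-2.86])
E
```

```text
[532.51815053  -1.50854182  52.28233815] [ 0.258073    0.55252099 -0.41608324]
['top'] off [12.2 -1.3] yaw deg -119.4 err 550.9 tilt [-1.400e-02 -1.260e-01  3.179e+01]
['side'] off [11.5  3.6] yaw deg -162.9 err 604.6 tilt [ 0.038 -0.12  31.758]
['top', 'side'] off [11.5  3.6] yaw deg -162.9 err 1164.8 tilt [ 0.038 -0.12  31.762]
```

```bash
sed -i 's/m=((r<150)&(b>r-6)).astype(np.uint8)$/m=((r<150)\&(b>r+(-6 if n=="top" else 25))).astype(np.uint8)/' h.py; sed -i 's/for sel in (\["top"\],\["side"\],\["top","side"\])/for sel in SEL/' h.py; sed -i '1i SEL=(["side"],)' h.py; python3 - <<'E'
from h import *
fitp("0",[9.7,1.3,-2.86]);fitp("2",[9.7,1.3,-2.86])
E
```

```text
['side'] off [7.4 4.2] yaw deg -160.7 err 58.2 tilt [ 0.051 -0.09  31.28 ]
['side'] off [7.9 4.8] yaw deg -160.9 err 151.2 tilt [ 0.056 -0.092 31.373]
```

```bash
sed -i 's/m=((r<150)&(b>r+(-6 if n=="top" else 25))).astype(np.uint8)$/m=((r<150)\&(b>r-6 if n=="top" else b>1.35*r)).astype(np.uint8)/' h.py; python3 - <<'E'
from h import *
fitp("0",[9.7,1.3,-2.86]);fitp("2",[9.7,1.3,-2.86])
a=np.load("sc.npy"); s0={"top":a[0],"side":a[1]}
m0=masks(load("0"),s0)["side"][1].astype(int); m2=masks(load("2"),s0)["side"][1].astype(int)
for s in (1,-1): 
    ys,xs=np.where((m2-m0)==s); print(s,len(xs)/36, xs.mean()/K,ys.mean()/K, np.percentile(xs,[5,95])/K,np.percentile(ys,[5,95])/K)
E
```

```text
['side'] off [8.3 4.3] yaw deg -161.4 err 79.0 tilt [ 0.05  -0.096 31.387]
['side'] off [8.4 4.9] yaw deg -160.1 err 156.9 tilt [ 0.056 -0.096 31.444]
1 2.0 42.57175925925926 35.254629629629626 [20.75833333 50.83333333] [30.175      44.48333333]
-1 79.88888888888889 42.2323829392675 26.20740611961057 [35.5        48.33333333] [22.5 30.5]
```

{"api": "apply_moves", "payload": {
  "rows": [
    [0,-2,0,0,0],
    [0,-4,0,0,0],
    [0,-5,0,0,0],
    [0,-6,0,0,0],
    [0,-7,0,0,0],
    [0,-8,0,0,0],
    [0,-9,0,0,0],
    [0,-9,0,0,0]
  ]
}}

```text
time: 5.0
position: [523.3, -1.5, 52.3]
eef_rot: [180.0, 0.0, 90.2]
ft_force: [1.5, -0.0, 0.5]
finger_gap: 0.001
grip_force: 0.6
```

```bash
cat >> h.py <<'E'
def track(a,b,n="side"):
    s={k:v for k,v in zip(("top","side"),np.load("sc.npy"))}
    A=dil(load(a),n,proj(n,[*s[n],50])[0],36)[1].clip(0,255).astype(np.uint8); B=dil(load(b),n,proj(n,[*s[n],50])[0],36)[1].clip(0,255).astype(np.uint8)
    o,m=masks(load(a),s)[n]; x,y,w,h=cv2.boundingRect(m)
    # lower 55% of the cup incl. handle
    t=y+int(h*.5); T=A[t-6:y+h+12,x-12:x+w+12]; r=cv2.matchTemplate(B,T,cv2.TM_CCOEFF_NORMED); _,v,_,p=cv2.minMaxLoc(r)
    d=np.array([p[0]-(x-12),p[1]-(t-6)])/K
    q=proj(n,[*s[n],50])[0]; g=ray(n,q+d,50)-ray(n,q,50); print("track px",d,"world dxy",g[:2].round(1),"score",round(v,3))
E
python3 - <<'E'
from h import *
snap("3"); o=status.get_obs(); print(o["position"],o["ft_force"]); track("0","2"); track("0","3")
E
```

```text
[523.30918816  -1.52780316  52.28870175] [ 1.40878782 -0.35967883  0.81090485]
track px [0. 0.] world dxy [0. 0.] score 0.997
track px [-1.16666667  0.        ] world dxy [-3.3 -0.1] score 0.987
```

{"api": "apply_moves", "payload": {
  "rows": [
    [0,-1,0,0,0],
    [0,-2,0,0,0],
    [0,-3,0,0,0],
    [0,-4,0,0,0],
    [0,-5,0,0,0],
    [0,-5,0,0,0]
  ]
}}

```text
time: 5.7
position: [518.1, -1.5, 52.2]
eef_rot: [-180.0, 0.0, 90.2]
ft_force: [-0.1, -0.1, 0.6]
finger_gap: 0.001
grip_force: 0.5
```

```bash
python3 - <<'E'
from h import *
snap("4"); o=status.get_obs(); print(o["position"],o["ft_force"],o["grip_force"]); track("0","4")
for t in ("0","4"): print(saucer(load(t),"side",(471,-3))[0])
E
```

```text
[518.14437076  -1.52398799  52.22160498] [ 1.11115534 -0.24423638  0.54085357] 0.4198361764429137
track px [-3.  0.] world dxy [-8.5 -0.3] score 0.986
[469.78420842  -2.62724749  73.63490958]
[468.17927148  -7.52862492  68.48008083]
```

{"api": "apply_moves", "payload": {
  "rows": [
    [0,5,0,0,0],
    [0,20,0,0,0],
    [0,30,-20,0,0],
    [0,40,-60,0,0],
    [0,40,-100,0,0],
    [30,40,-140,0,0],
    [70,40,-140,0,0],
    [70,40,-140,0,0]
  ]
}}

```text
time: 6.6
position: [558.8, 72.1, 193.9]
eef_rot: [179.8, -0.1, 90.4]
ft_force: [1.3, 0.2, -0.4]
finger_gap: 0.003
grip_force: 0.0
```

```bash
python3 - <<'E'
from h import *
snap("5"); o=status.get_obs(); print(o["position"],o["ft_force"],o["grip_force"]); track("0","5")
for t in ("0","5"): print(saucer(load(t),"side",(471,-3)))
fitp("0",[9.7,1.3,-2.86]);fitp("5",[1,1.3,-2.86])
crop("5",{"side":(210,228)},33,16)
E
```

```text
[557.86140129  69.36352727 192.02825364] [ 0.03136258  0.13709543 -0.06689587] 0.0
track px [-1.83333333 -0.16666667] world dxy [-5.2  0.3] score 0.99
(array([469.78420842,  -2.62724749,  73.63490958]), array([-0.7, -0. ,  0.8]))
(array([469.84723738,  -2.60207675,  73.64592601]), array([-0.7,  0. ,  0.7]))
['side'] off [8.3 4.3] yaw deg -161.4 err 79.0 tilt [ 0.05  -0.096 31.387]Traceback (most recent call last):
  File "<stdin>", line 4, in <module>
  File "h.py", line 96, in fitp
    _,_,Ms=fitcup(I,sc,[0,0,0,0,0,29],False) if 0 else (0,0,masks(I,sc))
                                                            ~~~~~^^^^^^
  File "h.py", line 110, in masks
    nn,L,st,_=cv2.connectedComponentsWithStats(m); Ms[n]=(o,(L==1+np.argmax(st[1:,4])).astype(np.uint8))
                                                                  ~~~~~~~~~^^^^^^^^^^
    return _wrapfunc(a, 'argmax', axis=axis, out=out, **kwds)
    return bound(*args, **kwds)
ValueError: attempt to get argmax of an empty sequence
```

```bash
python3 - <<'E'
from h import *
crop("5",{"side":(210,228)},33,14)
a=cv2.imread("pics/crop5.png"); crop("4",{"side":(210,228)},33,14); b=cv2.imread("pics/crop4.png"); cv2.imwrite("pics/c45.png",np.hstack([b,a])[:, :].copy() if a.shape[1]*2<=800 else cv2.resize(np.hstack([b,a]),(800,400)))
s={k:v for k,v in zip(("top","side"),np.load("sc.npy"))}
m={}
E
```

```text
(no output)
```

View pics/c45.png

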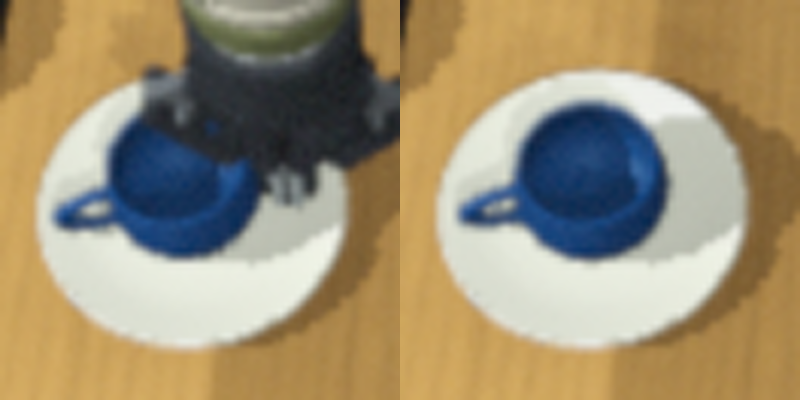

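```bash
sed -i 's/^def masks(I,sc):/def masks(I,sc,names=("side",)):/; /^def masks/,$ s/    for n in CAL:/    for n in names:/' h.py; python3 - <<'E'
from h import *
I=load("5"); a=np.load("sc.npy"); sc={"top":a[0],"side":a[1]}
fitp("5",[0,0,-2.86])
Ms=masks(I,sc); o,m=Ms["side"]
for z in (29,32):
    f=lambda y:np.sum(render("side",[*y,0,0,z],sc["side"],o,m.shape)!=m)/K**2
    y=np.array([0,0,-2.86]); r=minimize(f,y,method='Nelder-Mead',options=dict(initial_simplex=np.r_[[y],y+np.diag([4,4,.25])])); print(z,r.x.round(2),r.fun)
y=np.array([0,0,-2.86,0,0]); f=lambda y:np.sum(render("side",[*y,29],sc["side"],o,m.shape)!=m)/K**2
r=minimize(f,y,method='Nelder-Mead',options=dict(initial_simplex=np.r_[[y],y+np.diag([4,4,.25,.1,.1])])); print(r.x.round(2),r.fun)
E
```

```text
['side'] off [-0.7  4.6] yaw deg -160.8 err 79.7 tilt [7.4000e-02 1.2000e-02 3.0643e+01]
29 [ 0.71  1.43 -2.83] 82.94444444444444
32 [ 1.68  1.39 -2.81] 85.88888888888889
[-1.41 12.56 -2.83  0.33  0.02] 58.5
```

```bash
cat > plan.py <<'E'
import numpy as np
def wp(th,off,C=(472,-2),rho=54):
    t=np.radians(th); u=np.array([np.cos(t),np.sin(t)]); h=np.array([-u[1],u[0]]); return np.r_[np.array(C)+rho*u+off*h, th+270]
def rows(pos,yaw,targets):
    y=np.radians(yaw)
    for x,yy,z,ps in targets:
        d=np.array([x-pos[0],yy-pos[1]]); ps=(ps-yaw+180)%360-180
        print([round(d@[np.cos(y),np.sin(y)],1),round(d@[np.sin(y),-np.cos(y)],1),round(pos[2]-z,1),round(-np.radians(ps),3),0])
E
python3 - <<'E'
from h import *; from plan import *
o=status.get_obs(); p=o["position"]; yaw=o["eef_rot"][2]; print(p,yaw)
a=wp(-162,-42); rows(p,yaw,[(a[0],a[1],192,a[2]),(a[0],a[1],52,a[2])])
print("arc"); rows([a[0],a[1],52],a[2],[(*wp(th,off)[:2],52,wp(th,off)[2]) for th,off in [(-162,-30),(-162,-22),(-162,-17),(-162,-15)]+[(t,-15) for t in range(-158,-97,4)]])
E
```

```text
[557.86140129  69.36352727 192.02825364] 90.29051439333368
[np.float64(-47.3), np.float64(-150.4), np.float64(0.0), np.float64(-0.309), 0]
[np.float64(-47.3), np.float64(-150.4), np.float64(140.0), np.float64(-0.309), 0]
arc
[np.float64(-12.0), np.float64(0.0), 0, np.float64(-0.0), 0]
[np.float64(-20.0), np.float64(0.0), 0, np.float64(-0.0), 0]
[np.float64(-25.0), np.float64(-0.0), 0, np.float64(-0.0), 0]
[np.float64(-27.0), np.float64(0.0), 0, np.float64(-0.0), 0]
[np.float64(-30.8), np.float64(-0.9), 0, np.float64(-0.07), 0]
[np.float64(-34.7), np.float64(-1.6), 0, np.float64(-0.14), 0]
[np.float64(-38.6), np.float64(-1.9), 0, np.float64(-0.209), 0]
[np.float64(-42.5), np.float64(-2.0), 0, np.float64(-0.279), 0]
[np.float64(-46.4), np.float64(-1.9), 0, np.float64(-0.349), 0]
[np.float64(-50.3), np.float64(-1.4), 0, np.float64(-0.419), 0]
[np.float64(-54.1), np.float64(-0.7), 0, np.float64(-0.489), 0]
[np.float64(-57.9), np.float64(0.3), 0, np.float64(-0.559), 0]
[np.float64(-61.6), np.float64(1.5), 0, np.float64(-0.628), 0]
[np.float64(-65.2), np.float64(3.0), 0, np.float64(-0.698), 0]
[np.float64(-68.7), np.float64(4.7), 0, np.float64(-0.768), 0]
[np.float64(-72.1), np.float64(6.7), 0, np.float64(-0.838), 0]
[np.float64(-75.3), np.float64(8.9), 0, np.float64(-0.908), 0]
[np.float64(-78.4), np.float64(11.4), 0, np.float64(-0.977), 0]
[np.float64(-81.3), np.float64(14.0), 0, np.float64(-1.047), 0]
[np.float64(-84.0), np.float64(16.8), 0, np.float64(-1.117), 0]
```

{"api": "apply_moves", "payload": {
  "rows": [
    [-15,-45,0,-0.1,0],
    [-30,-90,0,-0.2,0],
    [-42,-135,0,-0.3,0],
    [-47.3,-150.4,0,-0.309,0],
    [-47.3,-150.4,0,-0.309,0],
    [-47.3,-150.4,40,-0.309,0],
    [-47.3,-150.4,80,-0.309,0],
    [-47.3,-150.4,110,-0.309,0],
    [-47.3,-150.4,130,-0.309,0],
    [-47.3,-150.4,140,-0.309,0],
    [-47.3,-150.4,140,-0.309,0],
    [-47.3,-150.4,140,-0.309,0]
  ]
}}

```text
time: 7.9
position: [408.7, 20.6, 52.7]
eef_rot: [180.0, 0.0, 107.9]
ft_force: [0.4, -0.0, 0.5]
finger_gap: 0.003
grip_force: 0.0
```

{"api": "apply_moves", "payload": {
  "rows": [
    [-7,0,0,0,0],
    [-14,0,0,0,0],
    [-20,0,0,0,0],
    [-24,0,0,0,0],
    [-27,0,0,0,0],
    [-30.8,-0.9,0,-0.07,0],
    [-34.7,-1.6,0,-0.14,0],
    [-38.6,-1.9,0,-0.21,0],
    [-42.5,-2,0,-0.28,0],
    [-42.5,-2,0,-0.28,0]
  ]
}}

```text
time: 8.9
position: [419.2, -20.6, 52.3]
eef_rot: [180.0, 0.0, 123.9]
ft_force: [-1.1, 1.2, 0.2]
finger_gap: -0.004
grip_force: 0.0
```

```bash
python3 - <<'E'
from h import *; from plan import *
snap("6"); o=status.get_obs(); p=o["position"]; print(p,o["eef_rot"][2],o["ft_force"],o["grip_force"])
fitp("6",[0,0,np.radians(-146)])
crop("6",{"side":(210,228),"top":(298,247)},33,11)
E
```

```text
[418.97968488 -20.29688833  52.29701841] 123.80803468535971 [0.57402242 0.15925218 0.03985699] 0.0
['side'] off [-0.2  4.5] yaw deg -145.4 err 98.3 tilt [7.3000e-02 3.0000e-03 3.0605e+01]
```

View pics/crop6.png

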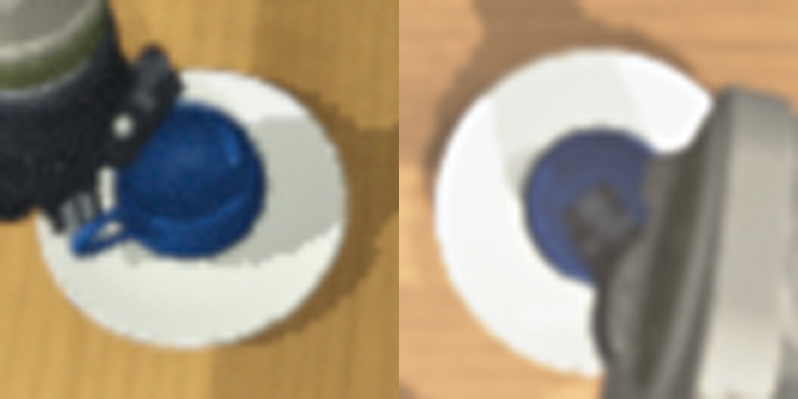

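```bash
python3 - <<'E'
from h import *; from plan import *
b=wp(-146,-15); rows([b[0],b[1],52],b[2],[(*wp(th,-15)[:2],52,wp(th,-15)[2]) for th in range(-142,-89,4)])
E
```

```text
[np.float64(-3.8), np.float64(-0.9), 0, np.float64(-0.07), 0]
[np.float64(-7.7), np.float64(-1.6), 0, np.float64(-0.14), 0]
[np.float64(-11.6), np.float64(-1.9), 0, np.float64(-0.209), 0]
[np.float64(-15.5), np.float64(-2.0), 0, np.float64(-0.279), 0]
[np.float64(-19.4), np.float64(-1.9), 0, np.float64(-0.349), 0]
[np.float64(-23.3), np.float64(-1.4), 0, np.float64(-0.419), 0]
[np.float64(-27.1), np.float64(-0.7), 0, np.float64(-0.489), 0]
[np.float64(-30.9), np.float64(0.3), 0, np.float64(-0.559), 0]
[np.float64(-34.6), np.float64(1.5), 0, np.float64(-0.628), 0]
[np.float64(-38.2), np.float64(3.0), 0, np.float64(-0.698), 0]
[np.float64(-41.7), np.float64(4.7), 0, np.float64(-0.768), 0]
[np.float64(-45.1), np.float64(6.7), 0, np.float64(-0.838), 0]
[np.float64(-48.3), np.float64(8.9), 0, np.float64(-0.908), 0]
[np.float64(-51.4), np.float64(11.4), 0, np.float64(-0.977), 0]
```

{"api": "apply_moves", "payload": {
  "rows": [
    [-3.8,-0.9,0,-0.07,0],
    [-7.7,-1.6,0,-0.14,0],
    [-11.6,-1.9,0,-0.21,0],
    [-15.5,-2,0,-0.28,0],
    [-19.4,-1.9,0,-0.35,0],
    [-23.3,-1.4,0,-0.42,0],
    [-27.1,-0.7,0,-0.49,0],
    [-30.9,0.3,0,-0.56,0],
    [-34.6,1.5,0,-0.63,0],
    [-38.2,3,0,-0.7,0],
    [-41.7,4.7,0,-0.77,0],
    [-41.7,4.7,0,-0.77,0]
  ]
}}

```text
time: 10.2
position: [446.5, -52.3, 52.3]
eef_rot: [-180.0, 0.0, 168.0]
ft_force: [0.4, 0.6, 0.3]
finger_gap: -0.001
grip_force: 0.0
```

```bash
python3 - <<'E'
from h import *; from plan import *
snap("7"); o=status.get_obs(); p=o["position"]; print(p,o["eef_rot"][2],o["ft_force"],o["grip_force"])
fitp("7",[0,0,np.radians(-102)])
b=wp(-102,-15); print(b); rows([b[0],b[1],52],b[2],[(*wp(th,-15)[:2],52,wp(th,-15)[2]) for th in range(-99,-89,3)])
E
```

```text
[446.02785311 -52.03196642  52.24620052] 167.90954155142333 [ 0.01891454 -0.35253744  1.0429826 ] 0.0
['side'] off [ 1.9 -0.1] yaw deg -103.4 err 189.0 tilt [ 0  0 29]
[446.10055468 -51.70129508 168.        ]
[np.float64(-2.8), np.float64(-0.7), 0, np.float64(-0.052), 0]
[np.float64(-5.7), np.float64(-1.3), 0, np.float64(-0.105), 0]
[np.float64(-8.6), np.float64(-1.7), 0, np.float64(-0.157), 0]
[np.float64(-11.6), np.float64(-1.9), 0, np.float64(-0.209), 0]
```

{"api": "apply_moves", "payload": {
  "rows": [
    [-2.8,-0.7,0,-0.052,0],
    [-5.7,-1.3,0,-0.105,0],
    [-8.6,-1.7,0,-0.157,0],
    [-9.6,-1.8,0,-0.17,0],
    [-9.6,-1.8,0,-0.17,0],
    [5,0,0,-0.17,0],
    [20,0,0,-0.17,0],
    [30,0,-15,-0.17,0],
    [40,10,-60,-0.17,0],
    [40,50,-100,-0.17,0],
    [40,90,-130,-0.17,0],
    [40,130,-130,-0.17,0]
  ]
}}

```text
time: 11.5
position: [436.4, 84.2, 186.6]
eef_rot: [180.0, 0.4, 177.6]
ft_force: [1.8, -0.8, -0.7]
finger_gap: 0.004
grip_force: 0.0
```

{"api": "apply_moves", "payload": {
  "rows": [
    [0,40,-20,0,0],
    [0,80,-40,0,0],
    [0,120,-40,0,0],
    [0,160,-40,0,0],
    [0,160,-40,0,0],
    [0,160,-40,0,0]
  ]
}}

```text
time: 12.1
position: [439.5, 243.8, 221.9]
eef_rot: [-180.0, -0.0, 177.9]
ft_force: [-1.0, -0.4, 0.3]
finger_gap: 0.003
grip_force: 0.0
```

```bash
python3 - <<'E'
from h import *; import h
snap("8"); o=status.get_obs(); print(o["position"],o["ft_force"])
fitp("8",[0,0,np.radians(-93)])
I=load("8"); print(saucer(I,"side",(471,-3)),saucer(I,"top",(472,-4)))
crop("8",{"side":(210,228),"top":(298,247)},33,11)
E
```

```text
[439.80483296 242.48220551 222.00112409] [-0.67193789 -0.55988256  0.25243226]
['side'] off [1.7 1. ] yaw deg -92.6 err 75.1 tilt [ 0  0 29]
(array([469.83549653,  -2.57750628,  73.62580655]), array([-0.7,  0. ,  0.6])) (array([472.55642001,  -4.19411563,  74.92085973]), array([-0.7, -0. ,  0.9]))
```

View pics/crop8.png

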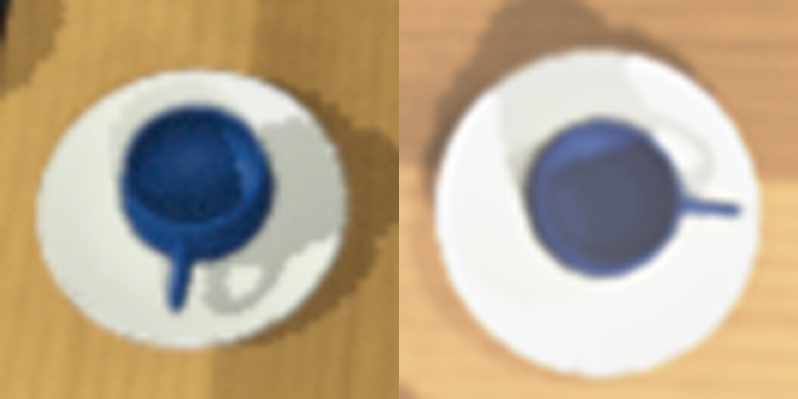

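```bash
python3 - <<'E'
from h import *; import h
a=np.load("sc.npy"); sc={"top":a[0],"side":a[1]}; I=load("8"); Ms=masks(I,sc,("top","side"))
def go(sel,tilts,z,x0):
    k=3+2*tilts
    def f(y):
        x=[*y[:3],*(y[3:5] if tilts else (0,0)),z]
        return sum(np.sum(render(n,x,sc[n],Ms[n][0],Ms[n][1].shape)!=Ms[n][1]) for n in sel)/K**2
    y=np.array(x0[:k],float)
    for _ in range(2): r=minimize(f,y,method='Nelder-Mead',options=dict(initial_simplex=np.r_[[y],y+np.diag([3,3,.2,.06,.06][:k])])); y=r.x
    print(sel,z,y.round(3),round(r.fun,1))
for s in (["top"],["side"],["top","side"]): go(s,0,29,[1,1,-1.6,0,0])
go(["top","side"],1,29,[1,1,-1.6,0,0]); go(["top","side"],0,32,[1,1,-1.6,0,0])
# white cup (known seated) as a control: rim-ellipse centre vs saucer, compare with blue, top view edges
for n in CAL:
    p=proj(n,[*(sc[n]),79])[0]; o,m=Ms[n]; 
    d=cv2.distanceTransform(m,cv2.DIST_L2,5); _,v,_,c=cv2.minMaxLoc(d); print(n,"inscribed r px",v/K,"centre-rimproj px",(np.array(c)+.5)/K-.5+o-p)
E
```

```text
['top'] 29 [ 5.53  -0.355 -1.685] 84.4
['side'] 29 [ 1.741  1.356 -1.615] 74.8
['top', 'side'] 29 [ 2.28  -0.04  -1.622] 161.6
['top', 'side'] 29 [ 2.945  0.104 -1.639 -0.005  0.011] 161.2
['top', 'side'] 32 [ 3.624  0.037 -1.654] 168.4
top inscribed r px 12.431270599365234 centre-rimproj px [-0.82691119 -1.06617005]
side inscribed r px 12.249614715576172 centre-rimproj px [1.77102975 3.39700542]
```

```bash
python3 - <<'E'
from h import *
a=np.load("sc.npy"); sc={"top":a[0],"side":a[1]}; Ms=masks(load("8"),sc,("top","side"))
for d in (0,1,2,3,3.9,4.5,6,8,10):
    print(d,min(sum(np.sum(render(n,phys(d,y,w),sc[n],Ms[n][0],Ms[n][1].shape)!=Ms[n][1]) for n in sc)/K**2 for y in (-.5,.5) for w in (-1.66,-1.62)).round(1))
from cell import manip
E
```

```text
0 203.7
1 174.2
2 163.3
3 164.2
3.9 163.6
4.5 165.5
6 168.1
8 170.8
10 201.0
```

{"api": "apply_moves", "payload": {
  "rows": [
    [-24,-44,0,-0.037,0],
    [-48,-88,0,-0.037,0],
    [-72,-132,0,-0.037,0],
    [-96,-176,0,-0.037,0],
    [-115,-215,0,-0.037,0],
    [-129,-241,0,-0.037,0],
    [-129,-241,40,-0.037,0],
    [-129,-241,85,-0.037,0],
    [-129,-241,125,-0.037,0],
    [-129,-241,155,-0.037,0],
    [-129,-241,170,-0.037,0],
    [-129,-241,170,-0.037,0]
  ]
}}

```text
time: 13.4
position: [556.8, -3.9, 49.7]
eef_rot: [180.0, -0.3, 179.7]
ft_force: [-0.1, -0.8, 0.5]
finger_gap: -0.0
grip_force: 0.0
```

{"api": "apply_moves", "payload": {
  "rows": [
    [0,0,0,0,0],
    [10,0,0,0,0],
    [20,0,0,0,0],
    [28,0,0,0,0],
    [34,0,0,0,0],
    [36,0,0,0,0],
    [36,0,0,0,0],
    [36,0,0,0,0]
  ]
}}

```text
time: 14.2
position: [524.1, -2.7, 52.5]
eef_rot: [-180.0, 0.0, 179.9]
ft_force: [0.1, -0.5, 0.9]
finger_gap: 0.001
grip_force: 0.0
```

```bash
python3 - <<'E'
from h import *
snap("9"); o=status.get_obs(); print(o["position"],o["eef_rot"],o["ft_force"],o["grip_force"]); track("8","9")
E
```

```text
[524.16229518  -2.62981839  52.29319584] [-1.79994238e+02  2.24992914e-02  1.79900558e+02] [ 0.29455592  0.42128381 -0.51856104] 0.0
track px [0. 0.] world dxy [0. 0.] score 0.993
```

Not yet in contact; go on by small steps, with pictures.

{"api": "apply_moves", "payload": {
  "rows": [
    [1,0,0,0,0],
    [2,0,0,0,0],
    [2.5,0,0,0,0],
    [2.5,0,0,0,0]
  ]
}}

```text
time: 14.7
position: [521.5, -2.6, 52.3]
eef_rot: [180.0, 0.0, 179.9]
ft_force: [1.5, 0.8, -0.4]
finger_gap: -0.003
grip_force: 0.3
```

```bash
python3 - <<'E'
from h import *
snap("10"); o=status.get_obs(); print(o["position"],o["ft_force"],o["grip_force"]); track("8","10")
E
```

```text
[521.4762911   -2.61196735  52.35831978] [1.03982159 0.79783891 0.09448272] 0.4066865576078271
track px [0. 0.] world dxy [0. 0.] score 0.993
```

{"api": "apply_moves", "payload": {
  "rows": [
    [1,0,0,0,0],
    [2,0,0,0,0],
    [2,0,0,0,0]
  ]
}}

```text
time: 15.1
position: [519.1, -2.6, 52.3]
eef_rot: [-180.0, -0.0, 179.9]
ft_force: [1.7, 0.3, -0.4]
finger_gap: -0.001
grip_force: 0.4
```

```bash
python3 - <<'E'
from h import *
snap("11"); o=status.get_obs(); print(o["position"],o["ft_force"],o["grip_force"]); track("8","11")
E
```

```text
[519.13563847  -2.59592778  52.27054348] [0.90090123 0.25222376 0.70064772] 0.306824824801879
track px [-0.83333333  0.16666667] world dxy [-2.3 -0.6] score 0.991
```

{"api": "apply_moves", "payload": {
  "rows": [
    [-2,0,0,0,0],
    [-6,0,0,0,0],
    [-10,0,0,0,0],
    [-10,0,0,0,0],
    [-10,0,0,0,0]
  ]
}}

```text
time: 15.7
position: [529.4, -2.6, 52.2]
eef_rot: [-180.0, -0.0, 179.9]
ft_force: [0.1, 0.4, 0.2]
finger_gap: -0.005
grip_force: 0.0
```

```bash
python3 - <<'E'
from h import *
snap("12"); o=status.get_obs(); print(o["position"],o["ft_force"],o["grip_force"]); track("8","12"); track("11","12")
E
```

```text
[529.10861704  -2.61568901  52.17805327] [0.01742837 0.39619089 0.67805383] 0.0
track px [-0.66666667  0.16666667] world dxy [-1.8 -0.6] score 0.981
track px [0. 0.] world dxy [0. 0.] score 0.994
```

{"api": "apply_moves", "payload": {
  "rows": [
    [-20,0,0,0,0],
    [-30,0,-20,0,0],
    [-30,0,-60,0,0],
    [-30,0,-105,0,0],
    [-30,0,-150,0,0],
    [-30,45,-170,0,0],
    [-10,90,-170,0,0],
    [20,125,-170,0,0],
    [50,160,-170,0,0],
    [80,195,-170,0,0],
    [110,230,-170,0,0],
    [110,230,-170,0,0]
  ]
}}

```text
time: 17.0
position: [415.6, 230.6, 222.5]
eef_rot: [180.0, -0.1, -179.7]
ft_force: [0.1, -0.9, 0.7]
finger_gap: -0.001
grip_force: 0.0
```

```bash
python3 - <<'E'
from h import *; import h
snap("13"); o=status.get_obs(); print(o["position"],o["ft_force"]); track("8","13")
h.SEL=(["side"],); fitp("13",[0,0,-1.62]); I=load("13"); print(saucer(I,"side",(471,-3)),saucer(I,"top",(472,-4)))
sc=dict(zip(("top","side"),np.load("sc.npy"))); Ms=masks(I,sc,("top","side"))
for d in (-2,-1,0,1,2,3,3.9,4.5,6,8):
    print(d,min(sum(np.sum(render(n,phys(d,y,w),sc[n],Ms[n][0],Ms[n][1].shape)!=Ms[n][1]) for n in sc)/K**2 for y in (-1,-.5,.5) for w in (-1.7,-1.66,-1.62)).round(1))
E
```

```text
[418.99861819 228.29565601 222.46717441] [ 0.07600649  0.03985805 -0.35860568]
track px [-0.83333333  0.16666667] world dxy [-2.3 -0.6] score 0.997
['side'] off [-0.4  0.3] yaw deg -92.5 err 74.5 tilt [ 0  0 29]
(array([469.84933765,  -2.59507088,  73.62506329]), array([-0.7,  0. ,  0.7])) (array([472.58725811,  -4.19020534,  74.89407078]), array([-0.7, -0. ,  0.9]))
-2 190.2
-1 167.4
0 161.4
1 161.3
2 162.6
3 163.6
3.9 165.1
4.5 164.9
6 170.6
8 203.1
```

The cup sits centred in the hollow (about 0 to 1 mm off), its handle at −92.5° along the board, and the saucer has not moved. I'm handing it in.

```bash
python3 -c "
from cell import manip
print(manip.hand_in())"
```

```text
the job is handed in; nothing more can be done
None
```

I handed the job in at about 17 s; no verdict came back. By the last camera fits the blue cup sits level in its saucer's hollow, about 1 mm off centre, with its handle pointing right along the board and the saucer unmoved. The level reading rests partly on the cup not rocking back after the last tap.

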